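# Tuck the drip strip under the pump's apron and hold it pressed

## Task

Take the loose steel drip strip by its black upstand, lay it on the white deck in front of the teal pump and tuck its leading edge under the lapped orange apron without lifting the apron, squarely and with its ends in line with the apron's ends, until the blue line on the strip lies under the apron's lip. Then gently press the strip down flat so that the sprung deck gives by about 3 mm, and finish while still holding it pressed there, ready to be screwed down. Leave everything else on the bench where it stands.

Things in the scene. Friction and masses are not known exactly. Their poses are not given: they have to be found in the camera images.
- strip_grip (a point): Centre of the black upstand of the loose drip strip: upstand 10 mm thick (x), 90 mm long (y), its top 38 mm above the strip's underside; this point is 20.5 mm above the underside. x points to the leading edge (80 mm ahead; the trailing edge is 20 mm behind), y along the upstand, z up.
- strip_edge (a point): Middle of the strip's leading edge, at its underside, 80 mm ahead (+x) and 20.5 mm below strip_grip; axes as strip_grip.
- strip: The loose drip strip, 0.15 to 0.27 kg: a flat steel sheet 100 mm (x) by 160 mm (y) by 3 mm with a black upstand. Origin at the centre of the sheet's underside, 30 mm ahead of the upstand; axes as strip_grip. A blue line on its top runs parallel to the leading edge, 25 mm back from it.
- pump: Teal bench pump, fixed. Origin on the bench straight below the middle of the apron's lip; x is the tucking direction (from the deck's open front towards the pump), y along the lip, z up. The pump's face, 160 mm high, stands at x = 95 mm, with two hinge ears 70 mm high just in front of it at y = +-95 mm.
- deck: White sprung deck, 200 mm (x) by 220 mm (y) by 8 mm; origin at its underside's centre, 30 mm before (-x) the lip; axes as the pump's. Its top is 24 mm above the bench when unloaded and spans x = -130 to +70 mm of the pump's frame. It moves straight down, at most 7 mm: not until pressed with 3 N, then 1 mm per further 3 N.
- lip (a point): Middle of the lower edge (lip) of the orange apron: a stiff panel 160 mm wide (y), 3 mm thick, sloping from a hinge 86 mm behind and 31 mm above the lip down to the lip, which hangs 8 mm above the unloaded deck. Axes as the pump's while the apron is down.
- apron (a joint): Angle of the light, freely hinged apron, rad: 0 hanging in its place on its stop, growing as the lip lifts (0.1 rad is 9 mm); it cannot go below 0.
- bottle_a: Bystander: clear jar with an orange cap, 72 mm across, 150 mm high; origin under its centre.
- bottle_b: Bystander: amber jar with an orange cap, 72 mm across, 150 mm high; origin under its centre.
- beaker: Bystander: clear beaker, 70 mm across, 90 mm high; origin under its centre.
- tipbox: Bystander: blue tip box 85 by 120 by 70 mm; origin under its centre.
- rack: Bystander: orange tube rack 70 by 160 by 95 mm; origin under its centre.
- driver: Bystander: screwdriver lying on the bench; origin under its middle.
- dish: Bystander: white screw dish 70 by 70 by 18 mm; origin under its centre.
There are look-alikes about, which are no part of the job. Of the things that look like the strip, take the one that is farthest to the robot's left at the start.

How it is judged:
By the outcome, as a careful person would: the job done as asked, in the order asked, and still so for the second after the job is handed in, while the arm keeps its last pose, push and grip.
It also fails if it takes over 42 s, if anything falls off the work surface, if the arm or the gripper's body presses on something with over 40 N, if the wrist force passes 120 N, or if a joint passes its speed limit or range.

## Robot

A 6-joint arm with a two-finger parallel gripper is mounted at the origin on the work surface. World frame = base frame: x ahead of the robot, y to its left, z up, the work surface at z = 0. Lengths are in m, angles in rad, forces in N, time in s.
With the tool pointing down it reaches from about 0.275 to 0.825 m from the base axis. Payload 5.2 kg.
Tool frame: the origin (TCP) lies midway between the tips of the shut fingers; the grasp point (between the pads) lies 19 mm behind it (r.pinch_z is the distance from the TCP to the grasp point, in m); z points along the fingers, y is the line along which they close (so a half turn about z gives the same grasp; the last joint's range is limited). The gripper opens to 93 mm and grips with 3 to 60 N. Pads are 15 mm wide; open, the fingers measure 128 mm over their backs; the gripper's body (75 mm by 188 mm) begins 65 mm behind the grasp point.
Start: joints at [-1.362, 0.259, 1.535, -0, 1.348, -0.203], TCP at [0.22, -0.504, 0.196] pointing down, gripper open.
Joint ranges: [-3.14, 3.14], [-0.91, 2.08], [0.19, 2.58], [-1.22, 4.36], [0.22, 2.71], [-3.12, 3.12]. Speed limits (rad/s): [2.57, 2.57, 3.14, 3.14, 3.14, 3.14].

## Interface

Orientations are given as a rotation vector (axis times angle).
In Python, from rig import r gives the robot as it stands.
- The arm moves only by the shell command python3 -m inch 'ROWS' [OPENING] [FORCE]. ROWS is JSON, a list of rows, each a list of 2 entries, a list of its own where there are three numbers: the shift along the tool's x, y, z in units of 60 mm (1.0 is 60 mm), then the turn, a rotation vector about the tool's x, y, z in units of 10 degrees (1.0 is 10 degrees). A call has 1 to 5 rows; each row shifts and turns the commanded pose from where the row before left it, along the tool's axes as they then stand; what a row does not reach is not made up. A row lasts 1/8 s, in which the tool goes at most 62.5 mm and 10.7 degrees, less where a joint would pass 70% of its speed; a pose out of reach is approached as far as the arm can. A call is refused whole if a number of a shift passes 1 or a number of a turn 1, either way. A call with a gripper value outside its range is refused whole. OPENING is the closure in counts, from 0 (fully open) to 255 (shut), set as the call begins (- or left out, the last holds). The fingers move at their own pace and stop on an object; FORCE is the grip in N (left out, the last holds). Time passes only in rows, so rows that do not move let the fingers close. It gives the time, the measured TCP pose, the force, the opening and the grip force at its end, in the units of the state.
- r.sense(): the state, without advancing time (a new reading comes with each control period).
- r.camera(name): name is "scene" or "top" or "wrist"; returns the picture (400x640x3 uint8, red, green, blue); there is no depth.
- r.calibration(name): a dict with "mtx" (3x3 intrinsics, pixels), "k1" (the pictures are not rectified: a ray, as slopes to the right and down, at radius r is drawn at 1 + k1 r^2 times it, then the intrinsics apply), "R" (3x3) and "t" (3): a world point X has camera coordinates R X + t. Camera axes: x right, y down, z forward; pixel columns grow to the right and rows downward; lengths in m; the calibration is good to about 2 mm. A picture is of the moment at which its call begins: read the wrist's pose just before it. calibration takes no time and is no camera call; for the wrist camera it gives the pose at the moment of the call.
- r.finish_job(): hands the job in; it is judged then, once.
The state is a dict: "time": time; "qpos": joint angles; "joint_vel": joint speeds; "tau": joint torques, N m; "tool_pos": TCP position; "orientation": TCP orientation; "force": force on the tool from outside, world axes, zero at the start; "wrist_torque": the same for the moment, N m; "width": opening from 0.0 (shut) to 1.0 (fully open); "gripper_force": force on a finger pad.
Only numpy, scipy, OpenCV 4.12 (cv2) and the standard library are available. Lean on these libraries where they do the work, as an engineer would, in place of code of your own. Each camera call takes 0.05 s, during which the arm holds its last target. There are 200 camera calls.

## Working session

There is one attempt and no reset: what is moved stays moved. The work goes in short steps, Python scripts to look and compute and a shell command to move; the robot and the scene stay as the last step left them, time stands still between calls to the robot, and variables do not carry over. Pictures are saved under pics/ and viewed, at most 10 in all, crops included, and the job is handed in when it is done.

```bash
mkdir -p pics; ls; cat > h.py <<'E'
from rig import r
import numpy as np, cv2
from scipy.spatial.transform import Rotation as Ro
def snap(n,f):
    c=r.calibration(n); im=r.camera(n); cv2.imwrite(f,im[:,:,::-1]); return c,im
def cal(n): return r.calibration(n)
def proj(c,X):
    X=np.atleast_2d(X)@np.array(c["R"]).T+c["t"]; s=X[:,:2]/X[:,2:]; s=s*(1+c["k1"]*(s**2).sum(1,keepdims=True))
    m=np.array(c["mtx"]); return s@m[:2,:2].T+m[:2,2]
def ray(c,uv):
    m=np.array(c["mtx"]); d=np.linalg.solve(m,[uv[0],uv[1],1])[:2]; s=d.copy()
    for _ in range(20): s=d/(1+c["k1"]*(s@s))
    R=np.array(c["R"]); return -R.T@np.array(c["t"]), R.T@np.array([s[0],s[1],1])
def at(c,uv,z):
    o,d=ray(c,uv); return o+d*(z-o[2])/d[2]
E
python3 - <<'E'
from h import *
for n in("scene","top"):
    c,im=snap(n,f"pics/{n}0.png"); print(n,(-np.array(c["R"]).T@c["t"]).round(3))
print(r.sense())
E
```

```text
pics
scene [ 1.073 -0.806  0.974]
top [ 0.333 -0.167  1.803]
{'time': 0.1, 'qpos': array([-1.36181382e+00,  2.59271042e-01,  1.53594272e+00, -2.27048856e-06,
        1.34800400e+00, -2.02791136e-01]), 'joint_vel': array([ 0.00139864, -0.00234837, -0.00240803,  0.00031308, -0.00055044,
       -0.00085898]), 'tau': array([ 3.34594792e-03, -4.38210726e+01, -2.84641260e+01,  7.23243412e-02,
        3.61740903e-02, -5.20571268e-05]), 'tool_pos': array([ 0.2200455 , -0.5035013 ,  0.19551278]), 'orientation': array([-3.07365150e+00, -6.41921087e-01,  1.13741974e-05]), 'force': array([-0.57712322,  0.24464465, -0.30016944]), 'wrist_torque': array([-0.08607623,  0.05010843, -0.03327682]), 'gripper_force': 0.0, 'width': 1.0017086297596818}
```

View pics/top0.png

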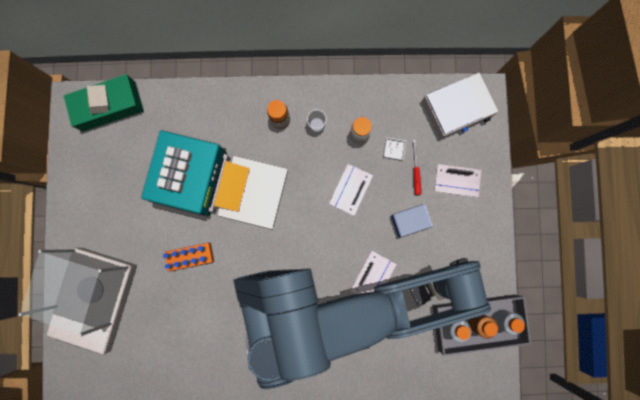

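View pics/scene0.png

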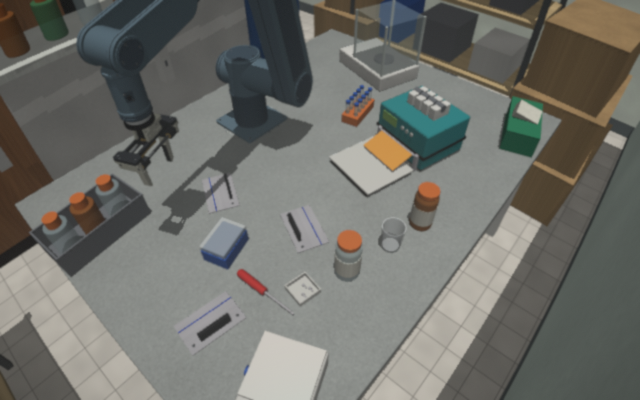

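Candidates for the strip in the top picture: (352,190), (375,270) and (458,180). The robot's left is the picture's left, so I choose (352,190). Next I check it in a close crop and measure the deck in the same one.

```bash
python3 - <<'E'
from h import *
im=cv2.imread("pics/top0.png")[125:245,200:400]; cv2.imwrite("pics/c1.png",cv2.resize(im,None,fx=4,fy=4,interpolation=cv2.INTER_CUBIC))
c=cal("top")
for uv in[(352,190),(375,270),(458,180)]: print(uv,at(c,uv,0).round(3))
E
```

```text
(352, 190) [ 0.525 -0.267  0.   ]
(375, 270) [ 0.24  -0.343  0.   ]
(458, 180) [ 0.555 -0.65   0.   ]
```

View pics/c1.png

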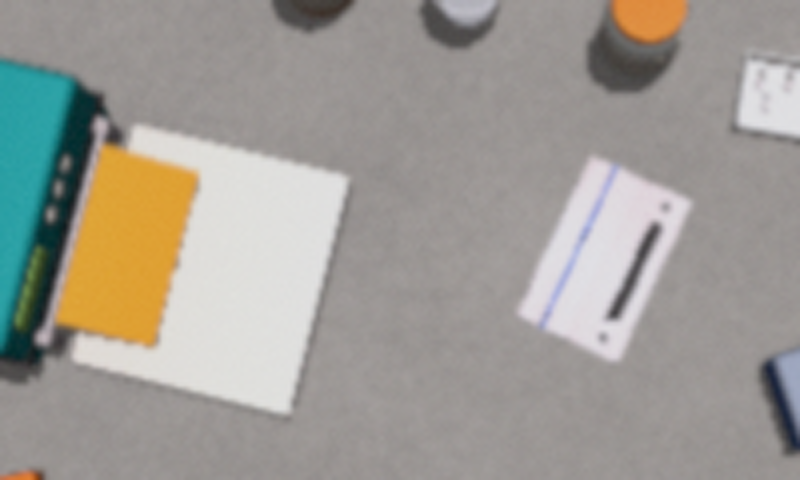

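The crop shows the chosen strip with its blue line toward the upper left and its black upstand from (657,225) to (612,318). Its sheet corners are (592,157), (518,313), (617,361) and (692,202). The lip ends are (197,175) and (156,346), and the deck corners are (136,126), (349,177), (290,413) and (72,360).

```bash
cat >> h.py <<'E'
def fit2(model,world):
    # rigid 2D: world = R model + t
    m=np.array(model,float); w=np.array(world)[:,:2]; mc,wc=m.mean(0),w.mean(0); a=m-mc; b=w-wc
    th=np.arctan2((a[:,0]*b[:,1]-a[:,1]*b[:,0]).sum(),(a*b).sum()); R=np.array([[np.cos(th),-np.sin(th)],[np.sin(th),np.cos(th)]])
    t=wc-R@mc; return th,t,np.linalg.norm(m@R.T+t-w,axis=1).max()
def plan(p,yaw):
    "tool-axes delta to TCP position p, pointing down with tool x at world yaw"
    s=r.sense(); T=Ro.from_rotvec(s["orientation"]); G=Ro.from_euler('z',yaw)*Ro.from_euler('x',np.pi)
    d=T.inv().apply(np.array(p)-s["tool_pos"])/0.06; w=(T.inv()*G).as_rotvec(degrees=True)/10
    print("t",round(s["time"],2),"shift",d.round(3),"turn",w.round(3))
E
python3 - <<'E'
from h import *
c=cal("top"); P=lambda L,z:[at(c,(u/4+200-.375,v/4+125-.375),z) for u,v in L]
# strip origin frame: lead x=+.05; y left of +x
print("strip",fit2([(.05,-.08),(.05,.08),(-.05,.08),(-.05,-.08)],P([(592,157),(518,313),(617,361),(692,202)],.003)))
print("upst",fit2([(-.03,-.045),(-.03,.045)],P([(657,225),(612,318)],.038)))
print("deck",fit2([(.07,-.11),(-.13,-.11),(-.13,.11),(.07,.11)],P([(136,126),(349,177),(290,413),(72,360)],.024)))
print("lip",fit2([(0,-.08),(0,.08)],P([(197,175),(156,346)],.034)))
s=r.sense(); T=Ro.from_rotvec(s["orientation"]); print(T.as_matrix().round(2))
E
```

```text
strip (np.float64(1.1116301602482896), array([ 0.52814146, -0.26303433]), np.float64(0.002632970799666659))
upst (np.float64(1.100302909665944), array([ 0.52565729, -0.26015872]), np.float64(0.0005109871443355876))
deck (np.float64(1.3147315854532413), array([0.52995001, 0.11448222]), np.float64(0.0036085182840983297))
lip (np.float64(1.334578921854122), array([0.52898491, 0.11485119]), np.float64(0.002562432103190587))
[[ 0.92  0.4  -0.  ]
 [ 0.4  -0.92  0.  ]
 [ 0.   -0.   -1.  ]]
```

```bash
python3 - <<'E'
from h import *
plan([.5135,-.289,.12],np.radians(-26.6))
E
```

```text
t 0.1 shift [ 5.913 -1.317  1.263] turn [-9.000e-03  2.000e-03  5.019e+00]
```

```bash
python3 -m inch '[[[0.9,-0.2,0.1],[0,0,0]],[[0.9,-0.2,0.1],[0,0,0]],[[0.9,-0.2,0.1],[0,0,0]],[[0.9,-0.2,0.1],[0,0,0]],[[0.9,-0.2,0.1],[0,0,0]]]' 0 20; python3 -m inch '[[[0.7,-0.15,0.1],[0,0,0]],[[0.7,-0.15,0.1],[0,0,0]],[[0,0,0.1],[0,0,1]],[[0,0,0.1],[0,0,1]],[[0,0,0.1],[0,0,1]]]'; python3 -m inch '[[[0,0,0],[0,0,1]],[[0,0,0],[0,0,1]],[[0,0,0],[0,0,0]]]'
python3 - <<'E'
from h import *
plan([.5135,-.289,.12],np.radians(-26.6))
c,im=snap("wrist","pics/w1.png")
E
```

```text
time: 0.72
tool_pos: [0.4447, -0.3396, 0.1658]
orientation: [-3.075, -0.642, 0.0]
force: [0.9, -0.6, 0.3]
width: 0.999
gripper_force: 0.0
time: 1.35
tool_pos: [0.5132, -0.2903, 0.1355]
orientation: [-3.136, 0.184, 0.002]
force: [-0.0, 0.1, 0.2]
width: 1.001
gripper_force: 0.0
time: 1.72
tool_pos: [0.5131, -0.2906, 0.1358]
orientation: [-3.059, 0.715, 0.001]
force: [-0.5, 0.2, 0.4]
width: 0.999
gripper_force: 0.0
t 1.73 shift [-0.006 -0.027  0.264] turn [-0.001  0.005  0.028]
```

View pics/w1.png

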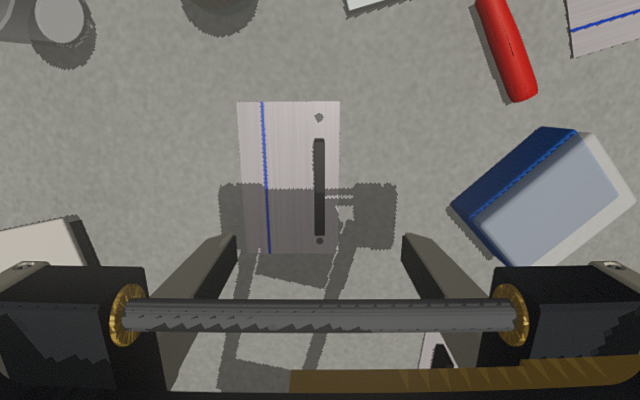

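The wrist picture shows the strip between the fingers. Its far corners are (237,101) and (340,101), and the blue line runs from (262,101) to (269,253). The upstand is at columns 314–325, rows 139–237.

```bash
python3 - <<'E'
from h import *
c=cal("wrist"); print("cam",(-np.array(c["R"]).T@c["t"]).round(3))
# tool down: strip +x is image left? check with estimated model
th,o=1.106,np.array([.527,-.262]); R=np.array([[np.cos(th),-np.sin(th)],[np.sin(th),np.cos(th)]])
W=lambda p:np.r_[o+R@np.array(p[:2]),p[2]]
for n,p in dict(leadR=(.05,-.08,.003),trailR=(-.05,-.08,.003),blueR=(.025,-.08,.003),blueL=(.025,.08,.003),u1=(-.025,-.045,.038),u2=(-.035,-.045,.038),u3=(-.025,.045,.038),u4=(-.035,.045,.038)).items(): print(n,proj(c,W(p)).round(1))
A=[at(c,uv,.003) for uv in[(237,101),(340,101),(262,101),(269,253)]]
print(fit2([(.05,-.08),(-.05,-.08),(.025,-.08),(.025,.08)],A))
g=cv2.imread("pics/w1.png").sum(2); 
for v in(145,160,175,205,225): print(v,g[v,305:345])
E
```

```text
cam [ 0.583 -0.327  0.324]
leadR [[233.1 104.1]]
trailR [[336.6 104.5]]
blueR [[258.9 104.1]]
blueL [[265.2 255.3]]
u1 [[309.7 145.1]]
u2 [[321.  145.1]]
u3 [[309.7 239. ]]
u4 [[320.1 239. ]]
(np.float64(1.1112752401192385), array([ 0.52797821, -0.2668016 ]), np.float64(0.0005302270375237332))
145 [515 519 517 518 525 534 542 497 326 222 217 227 232 233 230 226 233 226
 227 267 512 536 530 535 532 529 527 532 530 526 526 534 528 528 470 443
 433 427 428 422]
160 [514 510 510 510 518 524 518 384 252 205 209 218 215 217 219 219 217 223
 210 261 503 532 527 525 523 519 515 519 523 516 516 521 518 507 392 404
 423 434 441 436]
175 [507 505 502 498 503 515 522 526 367 202 188 200 202 204 212 204 203 206
 195 252 496 523 514 512 512 508 506 510 508 504 504 509 507 487 435 421
 423 422 416 416]
205 [297 295 291 294 288 294 297 298 303 191 130 131 139 134 138 140 139 146
 138 163 289 303 295 291 291 297 294 291 291 288 353 397 317 306 338 336
 270 316 341 357]
225 [283 293 282 286 285 286 282 287 287 197 130 126 122 128 112 130 131 121
 111 152 276 295 288 287 290 295 290 283 279 283 286 287 288 259 252 252
 255 272 426 393]
```

```bash
python3 - <<'E'
from h import *
plan([.5147,-.2937,.0055],1.1113-np.pi/2)
E
```

```text
t 1.77 shift [0.047 0.034 2.173] turn [-0.001  0.005  0.013]
```

```bash
python3 -m inch '[[[0.05,0.03,0.6],[0,0,0]],[[0,0,0.6],[0,0,0]],[[0,0,0.5],[0,0,0]],[[0,0,0.3],[0,0,0]],[[0,0,0.17],[0,0,0]]]' && python3 -m inch '[[[0,0,0],[0,0,0]],[[0,0,0],[0,0,0]]]' && python3 -m inch '[[[0,0,0],[0,0,0]],[[0,0,0],[0,0,0]],[[0,0,0],[0,0,0]],[[0,0,0],[0,0,0]],[[0,0,0],[0,0,0]]]' 255 35
```

```text
time: 2.4
tool_pos: [0.5147, -0.2934, 0.0048]
orientation: [-3.059, 0.713, 0.003]
force: [-0.2, -0.2, -0.7]
width: 0.999
gripper_force: 0.0
time: 2.65
tool_pos: [0.5158, -0.2943, 0.0069]
orientation: [3.058, -0.716, 0.002]
force: [-0.5, 0.4, 0.9]
width: 0.997
gripper_force: 0.0
time: 3.28
tool_pos: [0.5152, -0.2938, 0.0061]
orientation: [-3.059, 0.717, 0.0]
force: [0.5, 0.4, -0.3]
width: 0.515
gripper_force: 0.0
```

```bash
python3 -m inch '[[[0,0,0],[0,0,0]],[[0,0,0],[0,0,0]],[[0,0,0],[0,0,0]],[[0,0,0],[0,0,0]],[[0,0,0],[0,0,0]]]'; python3 -m inch '[[[0,0,0],[0,0,0]],[[0,0,0],[0,0,0]],[[0,0,0],[0,0,0]],[[0,0,0],[0,0,0]]]' - 45
```

```text
time: 3.9
tool_pos: [0.5152, -0.2937, 0.006]
orientation: [-3.058, 0.717, 0.0]
force: [1.0, 0.6, -0.8]
width: 0.102
gripper_force: 35.0
time: 4.4
tool_pos: [0.5152, -0.2937, 0.006]
orientation: [-3.058, 0.718, 0.0]
force: [0.8, 1.0, -0.7]
width: 0.1
gripper_force: 45.0
```

```bash
python3 -m inch '[[[0,0,-0.1],[0,0,0]],[[0,0,-0.4],[0,0,0]],[[0,0,-0.5],[0,0,0]],[[0,0,-0.5],[0,0,0]],[[0,0,0],[0,0,0]]]'; python3 - <<'E'
from h import *
plan([.49,-.04,.10],1.32-np.pi/2)
E
```

```text
time: 5.03
tool_pos: [0.5167, -0.2952, 0.0987]
orientation: [3.056, -0.717, 0.008]
force: [-0.1, -0.7, -1.9]
width: 0.101
gripper_force: 45.0
t 5.03 shift [-2.291 -3.611 -0.041] turn [ 0.012 -0.031 -1.204]
```

```bash
python3 -m inch '[[[-0.2,-0.3,0],[0,0,0]],[[-0.45,-0.7,0],[0,0,0]],[[-0.5,-0.8,0],[0,0,0]],[[-0.5,-0.8,0],[0,0,0]],[[-0.45,-0.7,0],[0,0,0]]]'; python3 -m inch '[[[-0.2,-0.3,0],[0,0,-0.4]],[[0,0,0],[0,0,-0.5]],[[0,0,0],[0,0,-0.3]],[[0,0,0],[0,0,0]],[[0,0,0],[0,0,0]]]'
python3 - <<'E'
from h import *
plan([.49,-.04,.10],1.32-np.pi/2)
c,im=snap("wrist","pics/w2.png")
snap("top","pics/top2.png")
print(r.sense()["tool_pos"])
for p in [(0,-.08),(0,.08)]:
    print(proj(c,np.r_[np.array([.5295,.1147])+np.array([[np.cos(1.32),-np.sin(1.32)],[np.sin(1.32),np.cos(1.32)]])@p,.032]))
E
```

```text
time: 5.65
tool_pos: [0.4878, -0.0569, 0.0943]
orientation: [-3.058, 0.717, 0.006]
force: [-0.4, 1.0, -1.5]
width: 0.101
gripper_force: 45.0
time: 6.28
tool_pos: [0.4867, -0.0383, 0.0952]
orientation: [-3.116, 0.395, 0.003]
force: [0.3, -0.2, -1.8]
width: 0.102
gripper_force: 45.0
t 6.28 shift [ 0.061  0.014 -0.08 ] turn [-0.001  0.011 -0.008]
[ 0.4872041  -0.03869572  0.0956052 ]
[[109.15379269 100.39718525]]
[[141.09468197 285.29365398]]
```

View pics/w2.png

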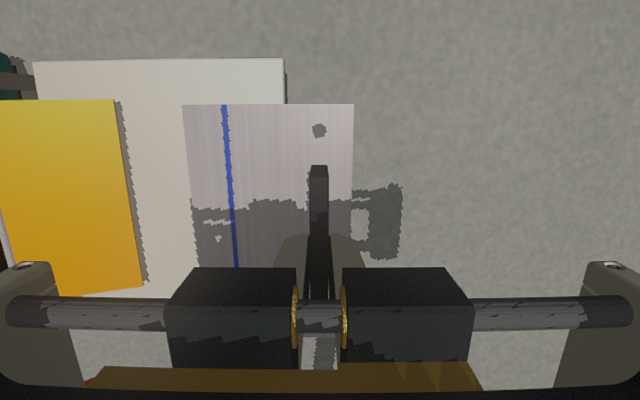

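The wrist picture shows the lip ends at (114,99) and (143,286). The held strip's far corners are (182,106) and (353,104), with the blue line from (222,106) to (236,267).

```bash
python3 - <<'E'
from h import *
c=cal("wrist"); s=r.sense(); z=s["tool_pos"][2]-.0055+.003
print(s["tool_pos"], np.degrees(Ro.from_rotvec(s["orientation"]).as_matrix()[:2,0]@[0,0]))
L=[at(c,uv,.035) for uv in[(114.5,99),(143.5,286)]]; fl=fit2([(0,-.08),(0,.08)],L)
fd=fit2([(.07,-.11),(-.13,-.11)],[at(c,uv,.024) for uv in[(33.5,62),(285,58)]])
fs=fit2([(-.05,-.08),(.05,-.08),(.025,-.08)],[at(c,uv,z) for uv in[(353.5,104),(182,105.5),(222.5,105.5)]])
b=[at(c,uv,z)[:2] for uv in[(223,106),(236,267)]]; d=b[0]-b[1]
print("lip",fl,"\ndeck",fd,"\nstrip",fs,"blue yaw",np.arctan2(d[1],d[0])+np.pi/2)
M=Ro.from_rotvec(s["orientation"]).as_matrix(); tx=np.arctan2(M[1,0],M[0,0])+np.pi/2; print("tool yaw",tx, "tool z",M[:,2])
print("strip-origin from TCP in tool-yaw frame", Ro.from_euler('z',-tx).apply(np.r_[fs[1]-s["tool_pos"][:2],0]))
im=cv2.imread("pics/top2.png")[125:245,200:400]; cv2.imwrite("pics/c2.png",cv2.resize(im,None,fx=4,fy=4,interpolation=cv2.INTER_CUBIC))
E
```

```text
[ 0.4872041  -0.03869572  0.0956052 ] 0.0
lip (np.float64(1.3064100079133854), array([0.52974861, 0.10928356]), np.float64(3.19369176672673e-05)) 
deck (np.float64(1.312688995007687), array([0.52907048, 0.10903386]), np.float64(0.0008338941661019027)) 
strip (np.float64(1.3235857719218713), array([ 0.49281058, -0.01158892]), np.float64(0.0008524590146034861)) blue yaw 1.3203356413241327
tool yaw 1.3186276525408158 tool z [-9.17578171e-04  3.54180373e-04 -9.99999516e-01]
strip-origin from TCP in tool-yaw frame [0.02764835 0.00133411 0.        ]
```

```bash
python3 - <<'E'
from h import *
plan([.5058,.0135,.045],1.312-np.pi/2)
E
```

```text
t 6.38 shift [ 0.084 -0.92   0.843] turn [-0.001  0.006  0.038]
```

```bash
python3 -m inch '[[[0.02,-0.3,0],[0,0,0]],[[0.03,-0.4,0],[0,0,0]],[[0.03,-0.22,0.2],[0,0,0.04]],[[0,0,0.35],[0,0,0]],[[0,0,0.29],[0,0,0]]]'; python3 -m inch '[[[0,0,0.05],[0,0,0]],[[0,0,0],[0,0,0]],[[0,0,0],[0,0,0]],[[0,0,0],[0,0,0]]]'
python3 - <<'E'
from h import *
plan([.5058,.0135,.0295],1.312-np.pi/2)
s=r.sense();print(s["tool_pos"],s["orientation"],s["force"])
c,im=snap("wrist","pics/w3.png")
cv2.imwrite("pics/w3c.png",cv2.resize(im[60:310,60:380,::-1],None,fx=2.4,fy=2.4,interpolation=cv2.INTER_CUBIC))
E
```

```text
time: 7.0
tool_pos: [0.5055, 0.0135, 0.0441]
orientation: [3.115, -0.405, -0.002]
force: [-0.6, -0.1, -1.6]
width: 0.103
gripper_force: 45.0
time: 7.5
tool_pos: [0.5066, 0.0131, 0.0433]
orientation: [3.115, -0.405, 0.002]
force: [0.3, 0.8, -2.6]
width: 0.098
gripper_force: 45.0
t 7.5 shift [-0.014 -0.002  0.23 ] turn [-0.    -0.007  0.001]
[0.50656824 0.01314181 0.04327308] [ 3.11528526e+00 -4.05037975e-01  1.99790029e-03] [ 0.33674252  0.75294829 -2.59271465]
```

View pics/w3c.png

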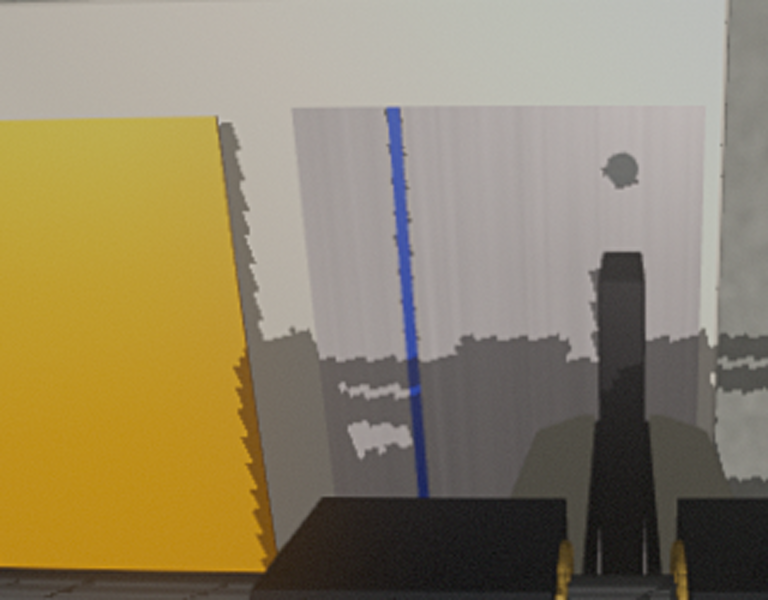

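The lip ends are at crop (217,116) and (274,571). The strip's far end runs from (292,108) to (704,106), and the blue line from (392,108) to (423,496). The strip is about 20 mm short of the lip.

```bash
cat > m.py <<'E'
from h import *
c=cal("wrist"); s=r.sense()
def rel(lip,far,blue,z):
    P=lambda uv,z:at(c,(uv[0]/2.4+59.7,uv[1]/2.4+59.7),z)
    fl=fit2([(0,-.08),(0,.08)],[P(q,.035) for q in lip]); fs=fit2([(.05,-.08),(-.05,-.08)],[P(q,z) for q in far])
    b=[P(q,z)[:2] for q in blue]; d=b[0]-b[1]; e=P(lip[0],.035)-P(lip[1],.035)
    print("lip yaw",fl[0],"len",np.linalg.norm(e),"strip yaw far",fs[0],"blue",np.arctan2(d[1],d[0])+np.pi/2,"len far",np.linalg.norm(P(far[0],z)-P(far[1],z)))
    u=np.array([np.cos(fl[0]),np.sin(fl[0])]); v=np.array([-u[1],u[0]])
    bm=np.array(b)[0]-np.array(P(lip[0],.035)[:2]); print("lip",fl[1],"blue line far end rel lip far end: x",bm@u,"y",bm@v)
E
python3 - <<'E'
from m import *
print(s["tool_pos"])
rel([(217,116),(274,571)],[(292,108),(704,106)],[(392,108),(423,496)],s["tool_pos"][2]-.0025)
E
```

```text
[0.5065061  0.01319871 0.04321793]
lip yaw 1.2970703435420647 len 0.12970877211597173 strip yaw far 1.3124010350701458 blue 1.3138954163117778 len far 0.09900356139001726
lip [0.54425147 0.10688333] blue line far end rel lip far end: x -0.04591652573401803 y -0.00210117413840051
```

```bash
cat > e.py <<'E'
from h import *
def lines(f,c,zs):
    "fit world yaw of lip edge, blue line from a wrist picture"
    im=cv2.imread(f).astype(int); hsv=cv2.cvtColor(im.astype(np.uint8),cv2.COLOR_BGR2HSV)
    o=(hsv[:,:,0]>8)&(hsv[:,:,0]<30)&(hsv[:,:,1]>150)&(hsv[:,:,2]>60); b=(hsv[:,:,0]>105)&(hsv[:,:,0]<130)&(hsv[:,:,1]>130)
    out={}
    for n,m,z,rng in(("lip",o,.035,range(112,290)),("blue",b,zs,range(108,262))):
        P=[]
        for v in rng:
            u=np.where(m[v,:320])[0]
            if len(u): P.append(at(c,(u.max()+.5 if n=="lip" else u.mean(),v),z)[:2])
        P=np.array(P)
        for _ in range(4):
            q=P.mean(0); d=np.linalg.svd(P-q)[2][0]; e=(P-q)@[-d[1],d[0]]; P=P[abs(e)<max(2*e.std(),.0004)]
        d=d*np.sign(-d[0]); yaw=np.arctan2(-d[0],d[1]) # y axis -> x axis = rotate -90
        out[n]=(q,yaw); print(n,len(P),"yaw",round(yaw,4),"q",q.round(4),"rms",e.std().round(5))
    q,y=out["lip"]; u=np.array([np.cos(y),np.sin(y)]); print("blue minus lip along x, mm",((out["blue"][0]-q)@u*1000).round(1))
E
python3 - <<'E'
from e import *
c=cal("wrist"); z=r.sense()["tool_pos"][2]
lines("pics/w3.png",c,z-.0025)
E
```

```text
lip 171 yaw 1.3124 q [0.5505 0.1046] rms 0.0002
blue 143 yaw 1.3136 q [0.5507 0.0564] rms 0.00012
blue minus lip along x, mm -46.6
```

```bash
python3 -m inch '[[[-0.02,0,0.1],[0,0,0]],[[0,0,0.06],[0,0,0]],[[0,0,0.04],[0,0,0]],[[0,0,0],[0,0,0]],[[0,0,0],[0,0,0]]]'; python3 -m inch '[[[0,0,0.02],[0,0,0]],[[0,0,0],[0,0,0]],[[0,0,0],[0,0,0]]]'; python3 -m inch '[[[0,0,0.02],[0,0,0]],[[0,0,0],[0,0,0]],[[0,0,0],[0,0,0]]]'
```

```text
time: 8.18
tool_pos: [0.505, 0.0136, 0.0306]
orientation: [-3.115, 0.405, 0.0]
force: [0.2, -0.3, -2.2]
width: 0.1
gripper_force: 45.0
time: 8.55
tool_pos: [0.5052, 0.0136, 0.0298]
orientation: [3.115, -0.405, 0.001]
force: [-1.2, -0.8, 2.0]
width: 0.105
gripper_force: 45.0
time: 8.93
tool_pos: [0.5052, 0.0136, 0.0286]
orientation: [3.115, -0.405, 0.001]
force: [-1.7, 0.2, 5.9]
width: 0.098
gripper_force: 45.0
```

```bash
python3 -m inch '[[[0,0,-0.02],[0,0,0]],[[0,0,0],[0,0,0]],[[0,-0.06,0],[0,0,0]],[[0,-0.1,0],[0,0,0]],[[0,-0.1,0],[0,0,0]]]'; python3 -m inch '[[[0,-0.1,0],[0,0,0]],[[0,-0.1,0],[0,0,0]],[[0,-0.1,0],[0,0,0]],[[0,0,0],[0,0,0]],[[0,0,0],[0,0,0]]]'
python3 - <<'E'
from h import *
from e import lines
s=r.sense();print(s["tool_pos"],s["force"])
c,im=snap("wrist","pics/w4.png")
cv2.imwrite("pics/w4c.png",cv2.resize(im[60:310,60:380,::-1],None,fx=2.4,fy=2.4,interpolation=cv2.INTER_CUBIC))
lines("pics/w4.png",c,.027)
E
```

```text
time: 9.55
tool_pos: [0.5091, 0.029, 0.0295]
orientation: [3.115, -0.405, 0.0]
force: [-1.9, -2.3, 2.2]
width: 0.108
gripper_force: 45.0
time: 10.18
tool_pos: [0.5137, 0.0469, 0.0295]
orientation: [-3.114, 0.405, -0.0]
force: [0.3, 2.7, 2.2]
width: 0.099
gripper_force: 45.0
[0.51366786 0.04691365 0.02949732] [0.31159084 2.74635641 2.19066665]
lip 152 yaw 1.3124 q [0.5591 0.1026] rms 0.0002
blue 140 yaw 1.3132 q [0.5589 0.09  ] rms 0.00014
blue minus lip along x, mm -12.3
```

View pics/w4c.png

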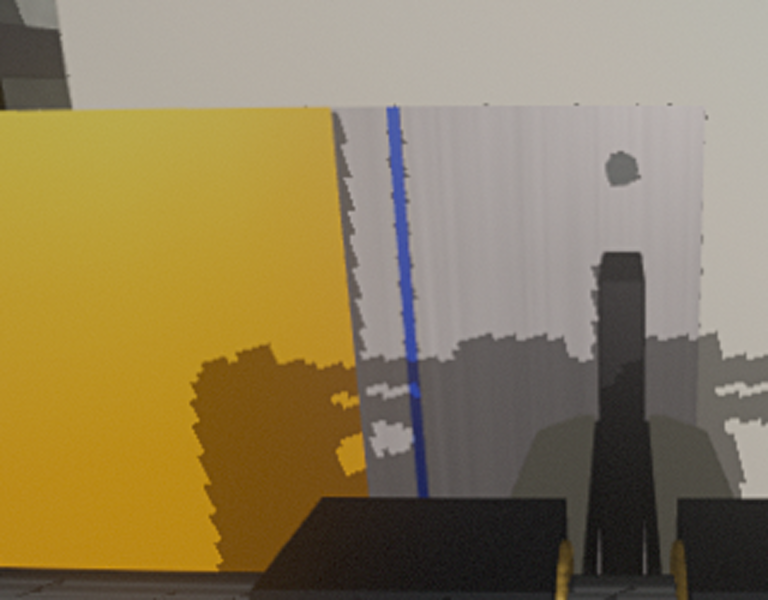

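The strip's leading edge is under the apron and the apron looks undisturbed. The lip's far corner is (331,108), the blue line's far end is (392,107) and the trailing far corner is (704,106).

```bash
python3 - <<'E'
from h import *
c=cal("wrist"); P=lambda uv,z:at(c,(uv[0]/2.4+59.7,uv[1]/2.4+59.7),z)[:2]
u=np.array([np.cos(1.3124),np.sin(1.3124)]);v=np.array([-u[1],u[0]])
for z in(.032,.035): print(z,[( (P(q,.027)-P((331,108),z))@v*1000).round(2) for q in((392,107),(704,106))])
print((-np.array(c["R"]).T@c["t"]),[ (P(q,.027)-r.sense()["tool_pos"][:2])@v for q in((392,107),(704,106))])
E
```

```text
0.032 [np.float64(-0.12), np.float64(-0.13)]
0.035 [np.float64(-0.14), np.float64(-0.15)]
[0.58845454 0.02493392 0.21778634] [np.float64(-0.07900654876717539), np.float64(-0.07901482398847041)]
```

```bash
python3 -m inch '[[[0,-0.07,0],[0,0,0]],[[0,-0.08,0],[0,0,0]],[[0,-0.06,0],[0,0,0]],[[0,0,0],[0,0,0]],[[0,0,0],[0,0,0]]]'
python3 - <<'E'
from h import *
from e import lines
c,im=snap("wrist","pics/w5.png"); s=r.sense();print(s["tool_pos"],s["force"]); lines("pics/w5.png",c,.027)
E
python3 -m inch '[[[0,0,0.015],[0,0,0]],[[0,0,0.015],[0,0,0]],[[0,0,0],[0,0,0]],[[0,0,0],[0,0,0]]]'
```

```text
time: 10.85
tool_pos: [0.5168, 0.0587, 0.0295]
orientation: [-3.115, 0.405, -0.0]
force: [0.4, 0.7, 2.6]
width: 0.104
gripper_force: 45.0
[0.51682864 0.05869048 0.02946895] [0.28397468 0.47548923 2.63494044]
lip 153 yaw 1.3093 q [0.5591 0.1026] rms 0.00018
blue 114 yaw 1.3067 q [0.5616 0.1016] rms 0.00024
blue minus lip along x, mm -0.4
time: 11.4
tool_pos: [0.5169, 0.0587, 0.0281]
orientation: [-3.115, 0.405, -0.001]
force: [-0.7, 1.6, 7.6]
width: 0.103
gripper_force: 45.0
```

```bash
python3 -m inch '[[[0,-0.01,0],[0,0,0]],[[0,0,0.015],[0,0,0]],[[0,0,0],[0,0,0]],[[0,0,0],[0,0,0]],[[0,0,0],[0,0,0]]]'
python3 - <<'E'
from h import *
from e import lines
c,im=snap("wrist","pics/w6.png"); s=r.sense();print(s["tool_pos"],s["orientation"],s["force"],s["wrist_torque"],s["width"]); lines("pics/w6.png",c,.024)
F=[]
for _ in range(8): r.camera("wrist"); s=r.sense(); F.append(np.r_[s["tool_pos"][2]*1000,s["force"]])
print(np.mean(F,0))
cv2.imwrite("pics/w6c.png",cv2.resize(im[60:310,60:380,::-1],None,fx=2.4,fy=2.4,interpolation=cv2.INTER_CUBIC))
E
```

```text
time: 12.02
tool_pos: [0.5169, 0.0587, 0.0274]
orientation: [3.115, -0.405, 0.0]
force: [-2.7, -0.3, 9.1]
width: 0.101
gripper_force: 45.0
[0.51689248 0.05865096 0.02739798] [ 3.11512040e+00 -4.04618915e-01  5.36385567e-04] [-2.55861736 -0.85138246  9.96493865] [-0.04124907  0.34185228  0.03022271] 0.10172796035965191
lip 154 yaw 1.3088 q [0.5595 0.1025] rms 0.00019
blue 125 yaw 1.3077 q [0.5618 0.1019] rms 0.00023
blue minus lip along x, mm -0.1
[27.38618713 -2.31143287 -0.30520082  9.06259119]
```

View pics/w6c.png

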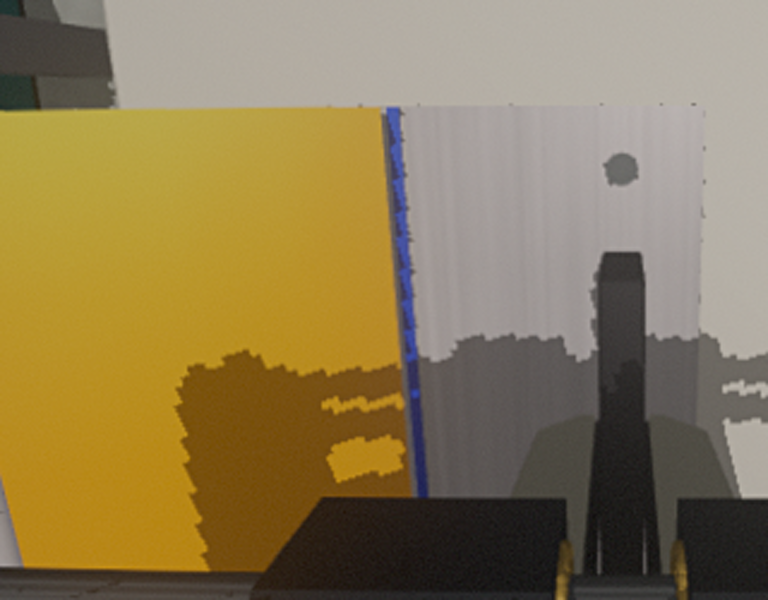

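The blue line is right beside the lip along its whole length, the far ends are in line at rows 107–108, and the apron is undisturbed. Allowing for the panel's slanted edge, the strip is still about 1 mm short, so I nudge it in.

```bash
python3 -m inch '[[[0,0,-0.03],[0,0,0]],[[0,-0.02,0],[0,0,0]],[[0,0,0],[0,0,0]],[[0,0,0.02],[0,0,0]],[[0,0,0.011],[0,0,0]]]'; python3 -m inch '[[[0,0,0],[0,0,0]],[[0,0,0],[0,0,0]],[[0,0,0],[0,0,0]]]'
python3 - <<'E'
from h import *
from e import lines
c,im=snap("wrist","pics/w7.png"); lines("pics/w7.png",c,.024)
F=[]
for _ in range(8): r.camera("wrist"); s=r.sense(); F.append(np.r_[s["tool_pos"]*1000,s["force"]])
print(np.mean(F,0).round(2))
E
```

```text
time: 13.1
tool_pos: [0.5172, 0.0595, 0.0271]
orientation: [3.115, -0.404, 0.0]
force: [-3.0, -2.8, 10.2]
width: 0.102
gripper_force: 45.0
time: 13.48
tool_pos: [0.5172, 0.0595, 0.0272]
orientation: [3.115, -0.404, 0.0]
force: [-2.9, -3.2, 9.4]
width: 0.103
gripper_force: 45.0
lip 154 yaw 1.3093 q [0.5597 0.1025] rms 0.00019
blue 85 yaw 1.3042 q [0.5597 0.1031] rms 0.00021
blue minus lip along x, mm 0.6
[517.2   59.47  27.2   -2.09  -2.95   9.58]
```

```bash
python3 -c "
from rig import r
print(r.finish_job())"
```

```text
the job is handed in; nothing more can be done
None
```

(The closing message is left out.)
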